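# Shut the sliding-lid box and lock its catch

### The job

Close up the wooden box: take out the offcut standing in it and put it in the grey scrap tray, slide the wide lid (the one that fits), bar end last, under the box's lips and cover until it is fully home, and turn the catch past its click so that it locks behind the lid. Leave the narrow lid and everything else on the table where they are.

Things in the scene. Friction and masses are not known exactly. Their poses are not given: they have to be found in the camera images.
- box: Wooden box for a sliding lid, fixed on a plywood board. Origin on the table under the centre of the closed lid; z up; +x is the way the lid slides in. The lid's edges run on side ledges, tops at z 55 mm, in grooves 94 mm wide (y +-47) and 11 mm high (z 55 to 66). Open well between the ledges: y +-40, x -70 to +76, floor at z 14 mm.
- box_home (a point): Middle of the ledge tops (box x 0, y 0, z 55 mm): where the lid's origin is when fully home. The lid's nose then touches the end wall, the stop, at box x +76.5 mm.
- box_cover (a point): Middle of the front edge of the box's cover (box x +30, y 0, z 72 mm). The grooves are roofed by 6 mm thick lips (z 66 to 72, reaching in to y +-38 mm) from box x -45 to the end wall, and by this cover right across from x +30 to the end wall.
- box_mouth (a point): Middle of the mouth (box x -76, y 0, z 55 mm) where the lid goes in, above a low front wall level with the ledges. From x -66 to -45 mm the lips flare upwards (top about z 77) and the groove sides outwards as a lead-in; from x -76 to -66 the ledges are open above.
- catch (a joint): Dark wooden turn catch on a post beside the mouth (upright axis at box x -86, y +78 mm). rad: 0 open (blade points along box -x, 0.07 towards -y, clear of the lid's path), grows anticlockwise from above to its stop at 1.5, locked (blade along box -y, across the mouth behind the closed lid). Springs back if let go before its detent near 1.1; past it, it snaps to 1.5.
- catch_grip (a point): On the catch's axis, 97 mm above the table, at the height to grip its upright wing: wing 46 mm long along the blade (centred on the axis), 14 mm thick, z 73 to 112 mm above the table.
- catch_tip (a point): Point on the catch's blade 50 mm out from the axis (blade 16 mm wide, ends 55 mm from the axis, z 54 to 64 mm): shows which way the wing and blade point.
- lid: The wide plywood lid, 150 x 90 x 8 mm (x, y, z), origin at the centre of its underside, lying bar up. +x is its nose, which goes in first. An upright wooden bar across it near its tail, centred at x -35 mm: 20 mm (x) by 50 mm (y), from z 8 to 42 mm.
- lid_bar (a point): In the lid's bar, at lid x -35, y 0, z 30 mm: the point to grip, closing along the lid's x.
- narrow_lid: A narrower lid that does not fit, 150 x 70 x 8 mm, otherwise the same; origin at the centre of its underside. Leave alone.
- offcut: Left-over block of wood standing upright in the box's well, 30 x 45 x 100 mm (x, y, z), origin at the centre of its underside. It rises 42 mm above the lips and is in the lid's way.
- offcut_mid (a point): Centre of the offcut, 50 mm above its underside.
- tray: Grey scrap tray, 170 x 140 x 40 mm (x, y, z), walls and floor 5 mm, open on top, heavy; origin at the centre of its underside.
- glue: white glue bottle, 54 mm across, 140 mm tall, upright; origin at the centre of its underside. A bystander to leave alone.
- paint_a: paint bottle, 44 mm across, 130 mm tall, upright; origin at the centre of its underside. A bystander to leave alone.
- paint_b: second paint bottle, 44 mm across, 130 mm tall, upright; origin at the centre of its underside. A bystander to leave alone.
- tin: metal tin, 70 mm across, 90 mm tall, upright; origin at the centre of its underside. A bystander to leave alone.
- slat: low bystander slat of wood, 110 x 35 x 14 mm, lying flat; origin at the centre of its underside. A bystander to leave alone.
- chunk: low bystander piece of dark wood, 70 x 50 x 28 mm, lying flat; origin at the centre of its underside. A bystander to leave alone.
- strip: low bystander strip of wood, 120 x 25 x 18 mm, lying flat; origin at the centre of its underside. A bystander to leave alone.
Mind the look-alikes: they are no part of the job. Leave any green look-alike of the offcut alone.

How it is judged (in metres and radians):
At the end, for the whole second after the job is handed in: The wide lid lies flat in the grooves under the lips and cover, nose first, within 7 mm of fully home; the catch has snapped past its detent into its locked position (above 1.35 rad); the offcut rests inside the scrap tray, standing or lying (x of lid in the frame of box_home between -0.007 and 0.005 m and y of lid in the frame of box_home between -0.005 and 0.005 m and z of lid in the frame of box_home between -0.004 and 0.005 m and angle between the x axis of lid and the x axis of box, either way round below 0.06 rad and angle between lid's own z axis and vertical below 0.06 rad and value of joint catch above 1.35 rad and x of offcut_mid in the frame of tray between -0.08 and 0.08 m and y of offcut_mid in the frame of tray between -0.065 and 0.065 m and z of offcut_mid in the frame of tray between 0.005 and 0.075 m and linear speed of each of offcut, lid below 0.02 m/s); the robot touches nothing.
It fails at once if a bottle or the tin is shifted by more than 30 mm or tipped (distance of any of glue, paint_a, paint_b, tin from where it was at the start of the episode above 0.03 m or angle between any of glue, paint_a, paint_b, tin's own z axis and vertical above 0.5 rad).
It fails at once if a bystander piece of wood is shifted by more than 30 mm (distance of any of slat, chunk, strip from where it was at the start of the episode above 0.03 m or angle between any of slat, chunk, strip's own z axis and vertical above 0.5 rad).
It fails at once if the narrow lid is shifted by more than 30 mm (distance of narrow_lid from where it was at the start of the episode above 0.03 m).
It also fails if it takes over 72 s, if anything falls off the work surface, if the arm or the gripper's body presses on something with over 40 N, if the wrist force passes 120 N, or if a joint passes its speed limit or range.

### The arm

A 7-joint arm with a two-finger parallel gripper is mounted at the origin on the work surface. World frame = base frame: x ahead of the robot, y to its left, z up, the work surface at z = 0. Lengths are in m, angles in degrees, forces in N, time in s.
With the tool pointing down it reaches from about 0.425 to 0.875 m from the base axis. Payload 9.9 kg.
Tool frame: the origin (TCP) lies at the very end of the fingers, on their centre line; the grasp point (between the pads) lies 19 mm behind it; y points along the fingers, x is the direction in which the jaws open and shut, and the axes are right-handed (so a half turn about y gives the same grasp; the last joint's range is limited). The gripper opens to 85 mm and grips with 20 to 120 N. Pads are 22 mm wide; open, the fingers measure 114 mm over their backs; the gripper's body (76 mm by 85 mm) begins 54 mm behind the grasp point. The pads swing forward as they close: fully open they stand 13 mm farther back than shut.
Start: joints at [71.345, 32.985, 1.427, 82.34, -0.859, 64.687, -3.237], TCP at [0.162, -0.655, 0.195] pointing down, gripper open.
Joint ranges: [-157.87, 157.87], [-19.46, 123.44], [-87.15, 90], [11.01, 140.99], [-62.26, 242.26], [9.8, 113.94], [-161.44, 161.44]. Speed limits (degrees/s): [127.2, 127.2, 172.46, 172.46, 180, 180, 180].

### API

Orientations are given as a 3x3 rotation matrix whose columns are the frame's x, y, z axes.
In Python, from plant import manip gives the robot as it stands. Calls block until the motion is done:
- manip.move_to(position, orientation): joint-space move of the TCP to a pose.
- manip.servo_line(position, orientation=None, speed=0.15, threshold=None): straight line of the TCP; orientation=None keeps the orientation; speed is the mean speed in m/s. With threshold (N) it stops when the force on the tool has changed by that much, and returns True; else False.
- manip.move_j(angles): joint-space move.
- manip.gripper_to(opening, force=None): opening from 0.0 (shut) to 1.0 (fully open); force is the grip in N (None keeps the last); returns when the fingers have stopped.
- manip.dwell(seconds).
- manip.ik(position, orientation): joint angles nearest the present ones, or None.
- manip.read_state(): the state.
- manip.snapshot(name): name is "scene" or "top" or "wrist"; returns the picture (420x560x3 uint8, red, green, blue); there is no depth.
- manip.get_calibration(name): a dict with "intrinsics" (3x3 intrinsics, pixels), "world_from_camera" (4x4, takes a point from camera to world coordinates). Camera axes: x right, y down, z forward; pixel columns grow to the right and rows downward; lengths in m; the calibration is good to about 2 mm. The wrist camera is an equidistant fisheye: a pixel r from the principal point sees the ray r / f radians off the axis. A picture is of the moment at which its call begins: read the wrist's pose just before it. get_calibration takes no time and is no camera call; for the wrist camera it gives the pose at the moment of the call.
A pose or a line that the arm cannot do raises manip.MotionError and nothing moves.
- manip.sign_off(): hands the job in, once; it reports no verdict.
The state is a dict: "clock": time; "joint_positions": joint angles; "joint_velocities": joint speeds; "effort": joint torques, N m; "eef_pos": TCP position; "tcp_rot": TCP orientation; "wrist_force": force on the tool from outside, world axes, zero at the start; "wrist_torque": the same for the moment, N m; "gripper_width": opening from 0.0 (shut) to 1.0 (fully open).
Only numpy, scipy, OpenCV 4.12 (cv2) and the standard library are available. Lean on these libraries where they do the work, as an engineer would, in place of code of your own. Each camera call takes 0.05 s, during which the arm holds its last target. There are 200 camera calls.

## Working session

There is one attempt and no reset: what is moved stays moved. The work goes in short steps, each a Python script; the robot and the scene stay as the last script left them, time stands still between calls to the robot, and variables do not carry over. Pictures are saved under pics/ and viewed, about 8 in all and at most 12, crops included, and the job is handed in when it is done.

```bash
ls; mkdir -p pics
python3 - <<'E'
from plant import manip
import cv2,numpy as np
np.set_printoptions(precision=4,suppress=True)
for n in ("scene","top"):
    im=manip.snapshot(n); cv2.imwrite(f"pics/{n}0.png",im[:,:,::-1])
    c=manip.get_calibration(n); print(n,c["intrinsics"],c["world_from_camera"])
s=manip.read_state(); print(s["clock"],s["eef_pos"],s["tcp_rot"],s["gripper_width"])
a=[cv2.imread(f"pics/{n}0.png") for n in ("top","scene")]
E
```

```text
pics
scene [[409.5388   0.     276.5344]
 [  0.     409.5388 205.1939]
 [  0.       0.       1.    ]] [[-0.0363  0.797  -0.6028  1.1417]
 [ 0.9992  0.0371 -0.0112 -0.0269]
 [ 0.0135 -0.6028 -0.7978  0.8731]
 [ 0.      0.      0.      1.    ]]
top [[501.7423   0.     275.486 ]
 [  0.     501.7423 204.2953]
 [  0.       0.       1.    ]] [[ 0.0112 -0.9988  0.0467  0.4935]
 [-0.9998 -0.0103  0.0189 -0.056 ]
 [-0.0184 -0.0469 -0.9987  1.4138]
 [ 0.      0.      0.      1.    ]]
0.1 [ 0.1615 -0.6549  0.1939] [[ 0.2395 -0.0004  0.9709]
 [-0.9709  0.0014  0.2395]
 [-0.0015 -1.     -0.0001]] 1.0001278607941422
```

View pics/top0.png

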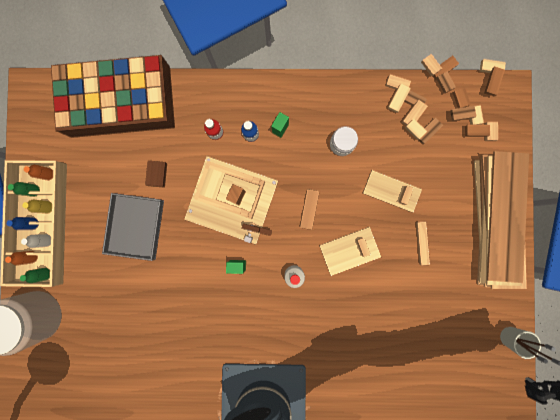

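View pics/scene0.png

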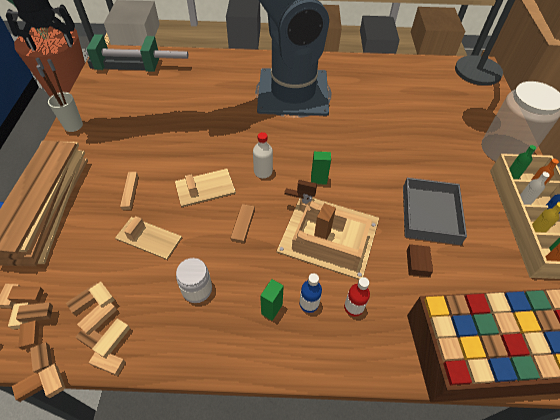

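Top view: the wooden box is at (232,198), with the brown offcut at (236,193). Its look-alikes are green blocks at (280,124) and (235,267). The catch is at (255,233). The lids are at (350,251), which looks wider, and (393,191). The tray is at (133,226), the glue at (294,276), the paints at (212,128) and (249,129), and the tin at (344,140). The slat is at (310,209), the strip at (423,243) and the chunk at (156,173). Next is one close crop to check the lids, offcut and box.

```bash
python3 - <<'E'
import cv2,numpy as np
t=cv2.imread("pics/top0.png")
a=cv2.resize(t[150:252,180:285],None,fx=5,fy=5,interpolation=cv2.INTER_CUBIC)  #525x510
b=cv2.resize(t[165:280,315:430],None,fx=2.35,fy=2.35,interpolation=cv2.INTER_CUBIC)
c=np.zeros((510,525+b.shape[1],3),np.uint8); c[:,:525]=a; c[:b.shape[0],525:]=b
s=cv2.imread("pics/scene0.png")[175:280,270:385]
s=cv2.resize(s,(270,236)); c[272:508,525:795]=s[:, :min(270,c.shape[1]-525)]
for k in range(0,105,10):
    cv2.putText(c,str(180+k),(k*5,10),0,.35,(0,0,0),1); cv2.putText(c,str(150+k),(0,k*5+4),0,.35,(0,0,0),1)
cv2.imwrite("pics/c1.png",c); print(c.shape)
E
cat > h.py <<'E'
import numpy as np, cv2
from plant import manip
np.set_printoptions(precision=4,suppress=True)
def px2w(n,uv,z):
    c=manip.get_calibration(n);K=c["intrinsics"];T=np.array(c["world_from_camera"])
    d=T[:3,:3]@np.linalg.solve(K,[uv[0],uv[1],1.]);o=T[:3,3]
    return o+d*(z-o[2])/d[2]
def w2px(n,p):
    c=manip.get_calibration(n);K=c["intrinsics"];T=np.array(c["world_from_camera"])
    q=K@(T[:3,:3].T@(np.asarray(p)-T[:3,3]));return q[:2]/q[2]
def R(ang):  # tool down, jaw (tool x) along world angle ang (rad)
    x=np.array([np.cos(ang),np.sin(ang),0]);y=np.array([0,0,-1.]);return np.column_stack([x,y,np.cross(x,y)])
E
```

```text
(510, 795, 3)
```

View pics/c1.png

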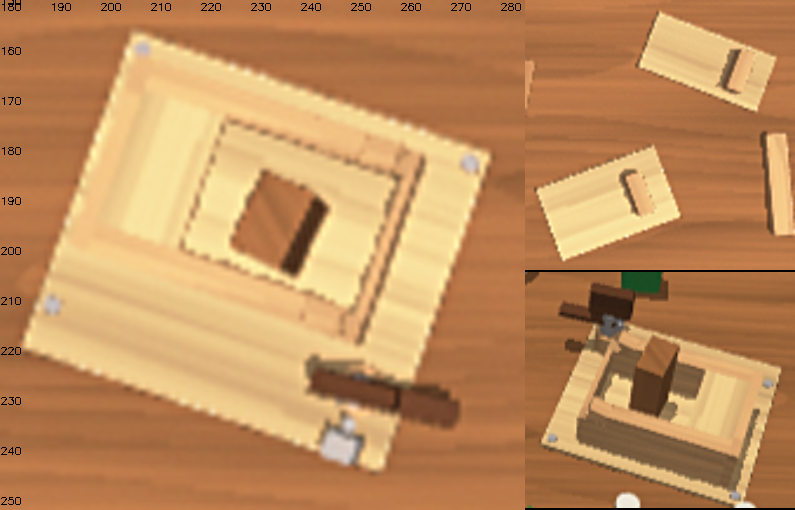

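The crop confirms the choices:
- **Offcut:** the brown block in the well.
- **Box:** the cover is at the left of the image, so box +x points left and up. The cover's front edge runs from px (224.8,173.6) to (216.4,199.6).
- **Wide lid:** the lower one at (350,251), with its nose to the left.

Next I compute poses and move above the box for a wrist look.

```bash
cat > m1.py <<'E'
from h import *
P=lambda x,y,z:px2w("top",(180+x/5,150+y/5),z)
cov=(P(224,118,.072)+P(182,248,.072))/2
bw=[P(130,30,.01),P(490,155,.01),P(382,470,.01),P(22,350,.01)]
u=(bw[0]-bw[1])+(bw[3]-bw[2]); v=(bw[3]-bw[0])+(bw[2]-bw[1])
print("board",np.linalg.norm(u)/2,np.linalg.norm(v)/2,np.degrees([np.arctan2(u[1],u[0]),np.arctan2(v[1],v[0])-np.pi/2]))
a=np.arctan2(u[1],u[0]); ex=np.array([np.cos(a),np.sin(a),0])
home=cov-.03*ex; print("cover",cov,"home",home,"cover width",np.linalg.norm(P(224,118,.072)-P(182,248,.072)))
w2b=lambda p:(np.dot(p-home,ex),np.dot(p-home,[-ex[1],ex[0],0]))
print("catch in box",w2b(P(400,397,.064)))
t=[P(262,170,.114),P(327,207,.114),P(298,275,.114),P(232,245,.114)]
print("offcut px corners",t)
L=[px2w("top",(315+(x-525)/2.35,165+y/2.35),.008) for x,y in [(537,188),(655,146),(680,215),(562,260)]]
L=np.array(L);d=(L[0]-L[1])+(L[3]-L[2]);print("lid c",L.mean(0),np.linalg.norm(d)/2,np.linalg.norm(L[0]-L[3]),np.linalg.norm(L[1]-L[2]),np.degrees(np.arctan2(d[1],d[0])))
print("bar top",px2w("top",(315+(632-525)/2.35,165+192/2.35),.042))
T=np.array([px2w("top",p,.04) for p in [(112,194),(162,200),(155,259),(103,253)]]);print("tray",T.mean(0),T-T.mean(0))
E
python3 m1.py
```

```text
board 0.21420438286440205 0.18827357352795882 [71.8249 72.0599]
cover [0.6023 0.1174 0.072 ] home [0.593  0.0889 0.072 ] cover width 0.07348964526037918
catch in box (np.float64(-0.1071508873382337), np.float64(0.07469557299185438))
offcut px corners [array([0.606 , 0.0813, 0.114 ]), array([0.587 , 0.0471, 0.114 ]), array([0.5514, 0.0617, 0.114 ]), array([0.5667, 0.0963, 0.114 ])]
lid c [ 0.431 -0.24   0.008] 0.1490562576315371 0.08983909445219784 0.0864985923276709 110.85779861226611
bar top [ 0.4446 -0.2626  0.042 ]
tray [0.4927 0.3612 0.04  ] [[ 0.0887  0.0604  0.    ]
 [ 0.0736 -0.0786  0.    ]
 [-0.0885 -0.0628  0.    ]
 [-0.0738  0.081   0.    ]]
```

```bash
cat > m2.py <<'E'
from h import *
a=np.radians(71.9-180)
manip.move_to([0.54,0.05,0.30],R(a))
s=manip.read_state();c=manip.get_calibration("wrist");im=manip.snapshot("wrist")
np.savez("w1.npz",im=im,K=c["intrinsics"],T=c["world_from_camera"])
print(s["clock"],s["eef_pos"],s["joint_positions"],c["intrinsics"],c["world_from_camera"],[k for k in c])
cv2.imwrite("pics/w1.png",cv2.resize(im[:,:,::-1],(784,588),interpolation=cv2.INTER_CUBIC))
E
python3 m2.py
```

```text
2.9417 [0.5401 0.0492 0.2998] [   8.7957   18.3341  -26.5478   91.8686    8.5213   71.8242 -127.4246] [[325.1923   0.     278.6943]
 [  0.     325.1923 209.345 ]
 [  0.       0.       1.    ]] [[-0.3118 -0.9146 -0.2574  0.6044]
 [-0.9502  0.3002  0.0841  0.0273]
 [ 0.0004  0.2708 -0.9626  0.4789]
 [ 0.      0.      0.      1.    ]] ['intrinsics', 'world_from_camera']
```

View pics/w1.png

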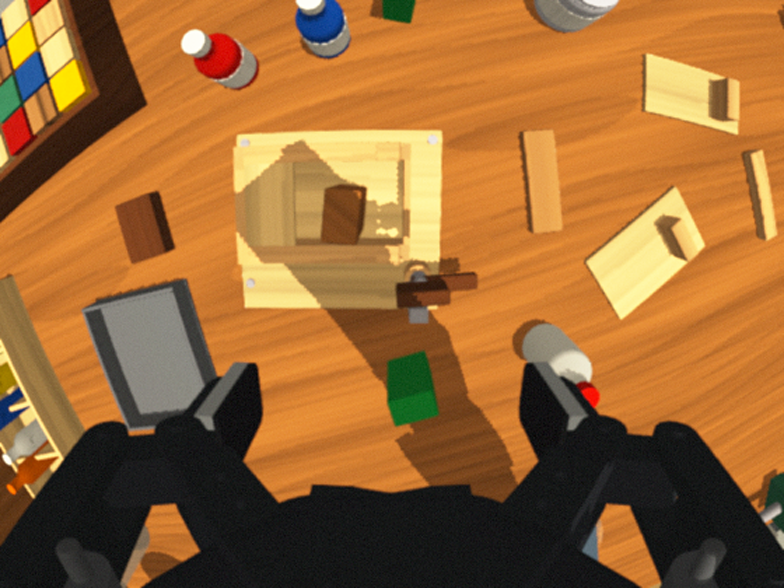

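The wrist view shows the box at about (340,215), with the offcut top at (343,214), the catch at (430,285), the tray at (155,350) and the wide lid at (645,255). I'll enlarge the box area to measure it, with a reprojected model drawn on top.

```bash
cat >> h.py <<'E'
def fw2px(K,T,p):
    q=T[:3,:3].T@(np.asarray(p,float)-T[:3,3]);r=np.hypot(q[0],q[1]);th=np.arctan2(r,q[2])
    return np.array([K[0,2]+K[0,0]*th*q[0]/r,K[1,2]+K[1,1]*th*q[1]/r])
def fpx2w(K,T,uv,z):
    d=np.array([(uv[0]-K[0,2])/K[0,0],(uv[1]-K[1,2])/K[1,1]]);th=np.hypot(*d)
    r=T[:3,:3]@np.array([*(np.sin(th)*d/th),np.cos(th)]);return T[:3,3]+r*(z-T[2,3])/r[2]
E
cat > m3.py <<'E'
from h import *
w=np.load("w1.npz");im,K,T=w["im"][:,:,::-1],w["K"],w["T"]
u0,v0,f=165,90,4.4
c=cv2.resize(im[v0:v0+132,u0:u0+180],None,fx=f,fy=f,interpolation=cv2.INTER_CUBIC)
c=np.clip(c.astype(float)*1.5,0,255).astype(np.uint8)
a=np.radians(71.9);home=np.array([.593,.0889,0])
B=lambda x,y,z:home+[np.cos(a)*x-np.sin(a)*y,np.sin(a)*x+np.cos(a)*y,z]
def line(pts,col):
    q=[tuple(((fw2px(K,T,B(*p))-[u0,v0]+.5)*f).astype(int)) for p in pts]
    for i,j in zip(q,q[1:]): cv2.line(c,i,j,col,1)
line([(-.045,.038,.072),(.03,.038,.072),(.03,-.038,.072),(-.045,-.038,.072)],(255,0,0))
line([(-.076,.047,.055),(-.076,-.047,.055)],(0,0,255))
line([(-.109,.080,.112),(-.063,.0768,.112)],(0,255,0))
for k in range(0,180,20):cv2.putText(c,str(u0+k),(int(k*f),10),0,.35,(255,255,255),1)
for k in range(0,132,20):cv2.putText(c,str(v0+k),(0,int(k*f)+10),0,.35,(255,255,255),1)
cv2.imwrite("pics/c2.png",c);print(c.shape)
E
python3 m3.py
```

```text
(581, 792, 3)
```

View pics/c2.png

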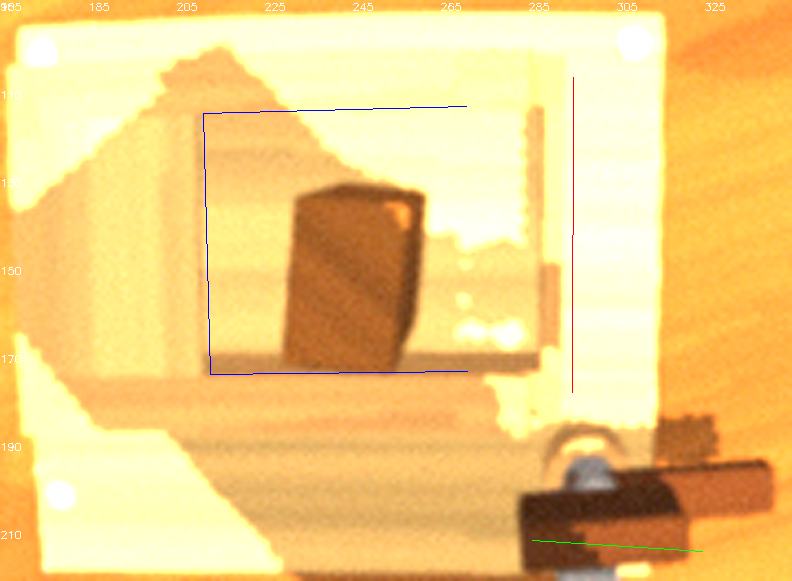

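The model overlay agrees with the box to about 2 mm: the lip edge is at row 374 against 375, and the wing is shifted 3 mm towards box +x. I'll adopt home = (0.5935, 0.0903) at 71.9° and grip the offcut.

```bash
cat >> h.py <<'E'
BA=np.radians(71.9);HOME=np.array([.5935,.0903,0])
def B(x,y,z): return HOME+[np.cos(BA)*x-np.sin(BA)*y,np.sin(BA)*x+np.cos(BA)*y,z]
E
cat > m4.py <<'E'
from h import *
w=np.load("w1.npz");K,T=w["K"],w["T"]
g=fpx2w(K,T,(165+348/4.4,90+282/4.4),.114)
t=px2w("top",(180+274/5,150+218/5),.114); print("offcut wrist/top",g,t)
p=(g+t)/2; a=R(BA-np.pi)
manip.move_to([p[0],p[1],.20],a)
manip.gripper_to(.75)
print(manip.servo_line([p[0],p[1],.082],threshold=15))
manip.gripper_to(0,force=45)
s=manip.read_state();print(s["clock"],s["eef_pos"],s["gripper_width"],s["wrist_force"])
manip.servo_line([p[0],p[1],.25],speed=.2)
s=manip.read_state();print(s["clock"],s["gripper_width"],s["wrist_force"])
if s["gripper_width"]>.2:
    q=np.array([.4927,.3612])
    manip.move_to([q[0],q[1],.25],R(BA-np.pi))
    print(manip.servo_line([q[0],q[1],.10],speed=.2), manip.servo_line([q[0],q[1],.068],speed=.06,threshold=6))
    print(manip.read_state()["eef_pos"])
    manip.gripper_to(.8);manip.servo_line([q[0],q[1],.22],speed=.25)
    lb=np.array([.4435,-.2727]); la=np.radians(110.9)
    manip.move_to([lb[0]+.04,lb[1],.22],R(la-np.pi))
    s=manip.read_state();c=manip.get_calibration("wrist");im=manip.snapshot("wrist")
    np.savez("w2.npz",im=im,K=c["intrinsics"],T=c["world_from_camera"])
    t=manip.snapshot("top"); print(s["clock"],s["eef_pos"])
    o=np.zeros((588,784+0,3),np.uint8); o=cv2.resize(im[:,:,::-1],(784,588),interpolation=cv2.INTER_CUBIC)
    o[588-200:,784-200:]=cv2.resize(t[180:280,80:180,::-1],(200,200))
    cv2.imwrite("pics/w2.png",o)
E
python3 m4.py
```

```text
offcut wrist/top [0.5805 0.0761 0.114 ] [0.581  0.0747 0.114 ]
False
5.4167 [0.5807 0.0753 0.082 ] 0.002829817946865102 [-0.0868 -0.6216 -0.7159]
6.4083 0.0024173334288376353 [-0.9559  0.647  -1.1251]
```

The grip closed on nothing, so I look before going on.

Run:
```python
from h import *
s=manip.read_state();c=manip.get_calibration("wrist");im=manip.snapshot("wrist");sc=manip.snapshot("scene")
np.savez("w2.npz",im=im,K=c["intrinsics"],T=c["world_from_camera"])
o=np.hstack([cv2.resize(im[50:,:,::-1],(440,291)),np.zeros((291,1,3),np.uint8)])
z=cv2.resize(sc[150:290,240:400,::-1],(340,297))[:291]
cv2.imwrite("pics/l1.png",np.hstack([o,z]));print(s["eef_pos"],s["tcp_rot"])
```

```text
[0.5801 0.0752 0.2489] [[-0.3106 -0.0017  0.9505]
 [-0.9505 -0.0004 -0.3106]
 [ 0.0009 -1.     -0.0015]]
```

View pics/l1.png

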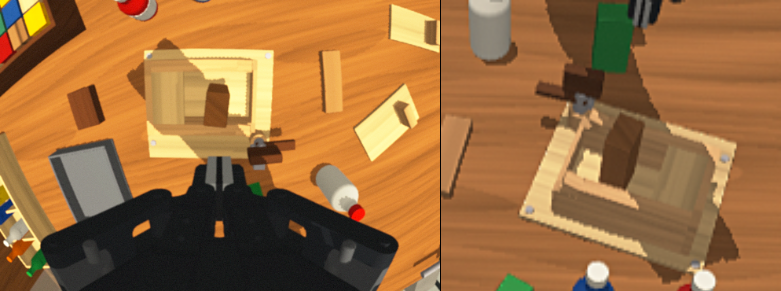

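Run:
```python
from h import *
w=np.load("w2.npz");K,T=w["K"],w["T"]
print("T",T)
p=np.array([.5801,.0752,.2489]);print("tcp scene",w2px("scene",p),"wrist",fw2px(K,T,p))
for n in ("offcut top",):
    q=[.5807,.0753,.114];print(n,w2px("scene",q),fw2px(K,T,q),w2px("top",q))
s=manip.read_state();print({k:s[k] for k in("eef_pos","joint_positions","clock")})
```

```text
T [[-0.3106 -0.9146 -0.2589  0.6447]
 [-0.9505  0.2992  0.0837  0.0534]
 [ 0.0009  0.272  -0.9623  0.4279]
 [ 0.      0.      0.      1.    ]]
tcp scene [332.4111 172.0769] wrist [277.2997 238.0718]
offcut top [325.2989 211.3829] [277.455  188.7462] [234.5535 193.7035]
{'eef_pos': array([0.58  , 0.0751, 0.2486]), 'joint_positions': array([   5.4179,   24.2595,  -26.3052,   90.9502,   11.3363,   67.5879,
       -131.3318]), 'clock': 6.5083}
```

Run:
```python
from h import *
w=np.load("w2.npz");im=w["im"][:,:,::-1]
sc=manip.snapshot("scene")[:,:,::-1];tp=manip.snapshot("top")[:,:,::-1]
def cr(i,u,v,wd,h,f,m):
    c=cv2.resize(i[v:v+h,u:u+wd],None,fx=f,fy=f,interpolation=cv2.INTER_CUBIC)
    cv2.drawMarker(c,(int((m[0]-u+.5)*f),int((m[1]-v+.5)*f)),(255,0,255),0,14,1)
    for k in range(0,wd,10):cv2.putText(c,str(u+k),(int(k*f),9),0,.3,(255,255,255),1)
    for k in range(0,h,10):cv2.putText(c,str(v+k),(0,int(k*f)+9),0,.3,(255,255,255),1)
    return c
p=manip.read_state()["eef_pos"]
a=cr(im,240,150,65,145,4,fw2px(w["K"],w["T"],p));b=cr(sc,300,110,65,145,4,w2px("scene",p));c=cr(tp,205,150,65,145,4,w2px("top",p))
cv2.imwrite("pics/l2.png",np.hstack([a,b,c]))
```

```text
(no output)
```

View pics/l2.png

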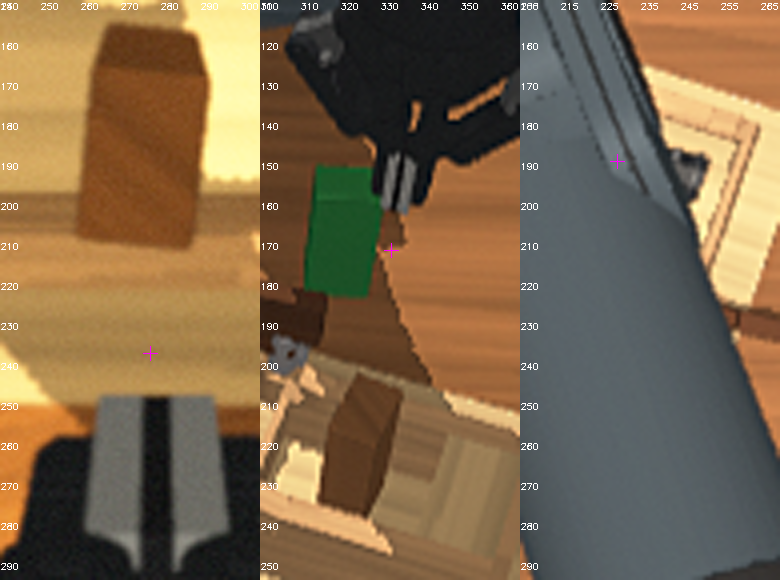

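The fingertips appear about 45 mm short of the reported TCP: wrist row 248 against a predicted 238, and scene row 161 against 172. The cameras do agree on the offcut itself. I'll check by touching the offcut's top (z 114 mm) gently with shut fingers.

Run:
```python
from h import *
p=[.5807,.0753]
manip.servo_line([*p,.175],speed=.15)
print(manip.servo_line([*p,.085],speed=.03,threshold=5))
s=manip.read_state();print(s["clock"],s["eef_pos"],s["wrist_force"],s["joint_positions"])
sc=manip.snapshot("scene")[:,:,::-1]
manip.servo_line([*p,.2],speed=.2)
cv2.imwrite("pics/s3.png",cv2.resize(sc[110:255,250:400],None,fx=4,fy=4,interpolation=cv2.INTER_CUBIC))
```

```text
False
10.4083 [0.5807 0.0753 0.0851] [-0.1415  0.412   0.1867] [   3.1623   33.3576  -23.4374  103.3519   17.4424   46.8562 -136.968 ]
```

View pics/s3.png

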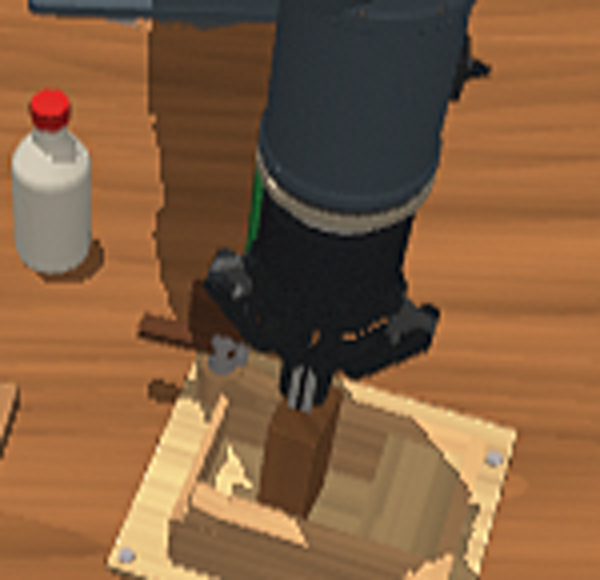

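Run:
```python
from h import *
p=[.5807,.0753]
manip.servo_line([*p,.09],speed=.2)
print(manip.servo_line([*p,.055],speed=.02,threshold=4))
s=manip.read_state();print(s["clock"],s["eef_pos"],s["wrist_force"])
sc=manip.snapshot("scene")[:,:,::-1];c=manip.get_calibration("wrist");im=manip.snapshot("wrist")
manip.servo_line([*p,.2],speed=.2)
np.savez("w3.npz",im=im,sc=sc)
```

```text
True
12.7167 [0.5807 0.0754 0.0775] [-1.2836 -0.69    7.8515]
```

Contact came at a reported 77.5 mm on a surface at 114 mm, so the true tip is about 36.5 mm above the reported TCP, with no sideways offset. I'll apply this correction and repeat the grasp.

```bash
echo 'DZ=.0365  # true tip height = reported + DZ' >> h.py
cat > m4.py <<'E'
from h import *
p=np.array([.5807,.0753]); a=R(BA-np.pi)
manip.gripper_to(.8)
print(manip.servo_line([p[0],p[1],.083-DZ],speed=.2,threshold=12))
manip.gripper_to(0,force=45)
s=manip.read_state();print(s["clock"],s["eef_pos"],s["gripper_width"],s["wrist_force"])
manip.servo_line([p[0],p[1],.22],speed=.25)
s=manip.read_state();print(s["clock"],s["gripper_width"],s["wrist_force"])
if s["gripper_width"]>.2:
    q=np.array([.4927,.3612])
    manip.move_to([q[0],q[1],.20],a)
    manip.servo_line([q[0],q[1],.10-DZ],speed=.25); print(manip.servo_line([q[0],q[1],.070-DZ],speed=.05,threshold=5))
    print(manip.read_state()["eef_pos"][2]+DZ)
    manip.gripper_to(.8);manip.servo_line([q[0],q[1],.18],speed=.3)
    lb=np.array([.4435,-.2727]); la=np.radians(110.9)
    manip.move_to([lb[0]+.01,lb[1]+.0,.16],R(la-np.pi))
    s=manip.read_state();c=manip.get_calibration("wrist");im=manip.snapshot("wrist")
    np.savez("w2.npz",im=im,K=c["intrinsics"],T=c["world_from_camera"])
    t=manip.snapshot("top"); print(s["clock"],s["eef_pos"])
    o=cv2.resize(im[:,:,::-1],(784,588),interpolation=cv2.INTER_CUBIC)
    o[588-200:,784-200:]=cv2.resize(t[180:280,80:180,::-1],(200,200))
    cv2.imwrite("pics/w2.png",o)
E
python3 m4.py
```

```text
False
15.5917 [0.5814 0.0753 0.0475] 0.3431262582051983 [-0.2     0.2064  6.3224]
16.4333 0.348207337060626 [-0.0188  0.6488 -0.1345]
True
0.0743228661254676
22.15 [ 0.4541 -0.2719  0.16  ]
```

View pics/w2.png

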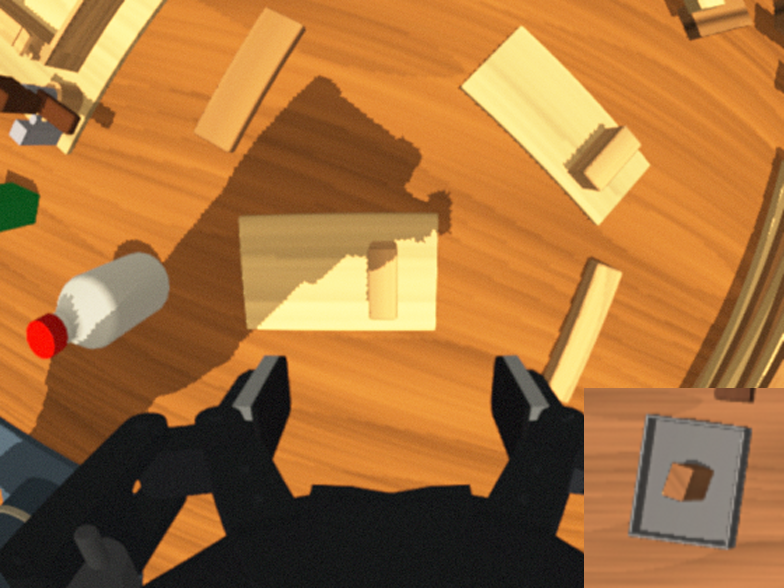

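The top-view inset shows the offcut standing inside the tray. In the wrist view the wide lid's corners are (240,216), (438,213), (436,329) and (247,329). The bar top spans (368–397, 243–320), and the lid edges are parallel to the jaw.

```bash
cat > m5.py <<'E'
from h import *
w=np.load("w2.npz");K,T=w["K"],w["T"];F=lambda x,y,z:fpx2w(K,T,(x/1.4,y/1.4),z)[:2]
L=np.array([F(240,216,.008),F(438,213,.008),F(436,329,.008),F(247,329,.008)])
d=(L[0]-L[1])+(L[3]-L[2]);la=np.arctan2(d[1],d[0]);e=d/np.linalg.norm(d);n=np.array([-e[1],e[0]])
print("len",np.linalg.norm(d)/2,"w",np.linalg.norm(L[0]-L[3]),np.linalg.norm(L[1]-L[2]),"ang",np.degrees(la))
bar=F(382.5,281,.042);pred=L.mean(0)-.035*e;print("bar",bar,"from lid",pred,"diff along/across",(bar-pred)@e,(bar-pred)@n)
g=(bar+pred)/2
if abs((bar-pred)@n)<.006 and np.linalg.norm(bar-pred)<.01:
    manip.gripper_to(.6)
    r=R(la-np.pi)
    manip.servo_line([*g,.08],r,speed=.2)
    print(manip.servo_line([*g,.014-DZ],r,speed=.12,threshold=10))
    manip.gripper_to(0,force=80)
    s=manip.read_state();print(s["clock"],s["eef_pos"]+[0,0,DZ],s["gripper_width"])
    manip.servo_line([*g,.16],speed=.25)
    s=manip.read_state();print(s["clock"],s["gripper_width"],s["wrist_force"])
    if s["gripper_width"]>.1:
        manip.move_to([*B(-.145-.035,0,0)[:2],.16],R(BA-np.pi))
        s=manip.read_state();c=manip.get_calibration("wrist");im=manip.snapshot("wrist")
        np.savez("w4.npz",im=im,K=c["intrinsics"],T=c["world_from_camera"]);print(s["clock"],s["eef_pos"],s["gripper_width"])
        cv2.imwrite("pics/w4.png",im[:,:,::-1])
E
python3 m5.py
```

```text
len 0.14924873598072508 w 0.09030368779853476 0.08963566759270188 ang 111.20855433766855
bar [ 0.4453 -0.2698] from lid [ 0.4434 -0.2713] diff along/across 0.0007404056038427625 -0.002297392517376009
False
24.5 [ 0.4447 -0.2708  0.0148] 0.22017701279696122
25.3833 0.2195103729661548 [-0.5836  0.2862 -1.9328]
26.3333 [ 0.5367 -0.0818  0.159 ] 0.21394647751950385
```

View pics/w4.png

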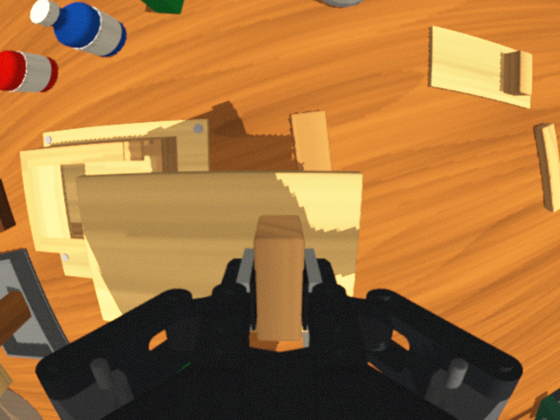

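The lid hangs level in the jaws (bar at (279,280)) and is square to the tool. I lower it to touch the ledges, lift slightly and slide it in.

```bash
cat > m6.py <<'E'
from h import *
def go(x0,z,y=0,**k): return manip.servo_line([*B(x0-.035,y,0)[:2],z+.0148-DZ],R(BA-np.pi),**k)
def st(m):
    s=manip.read_state();p=s["eef_pos"]-HOME;e=np.array([np.cos(BA),np.sin(BA)]);n=np.array([-e[1],e[0]])
    f=s["wrist_force"];print(m,round(s["clock"],2),"lid x %.4f y %.4f z %.4f"%(p[:2]@e+.035,p[:2]@n,p[2]+DZ-.0148),"F x %.1f y %.1f z %.1f"%(f[:2]@e,f[:2]@n,f[2]),"grip",round(s["gripper_width"],3))
    return p[2]+DZ-.0148
if __name__=="__main__":
    go(-.145,.072,speed=.2);st("above")
    print(go(-.145,.049,speed=.03,threshold=4));z=st("touch")
    if .050<z<.062:
        zz=z+.0025
        go(-.145,zz,speed=.05)
        print(go(-.10,zz,speed=.05,threshold=15));st("a")
E
python3 m6.py
```

```text
above 27.08 lid x -0.1455 y -0.0006 z 0.0726 F x 0.5 y 0.2 z -1.8 grip 0.217
True
touch 27.68 lid x -0.1451 y -0.0001 z 0.0539 F x -1.7 y 1.8 z 9.1 grip 0.218
False
a 28.98 lid x -0.1005 y -0.0000 z 0.0563 F x 0.3 y 0.7 z -2.9 grip 0.22
```

```bash
cat > m7.py <<'E'
from m6 import *
print(go(-.012,.0557,speed=.07,threshold=18));st("b")
print(go(.006,.0555,speed=.03,threshold=25));st("c")
im=manip.snapshot("wrist");t=manip.snapshot("top")
cv2.imwrite("pics/w5.png",np.hstack([cv2.resize(im[60:260,100:400,::-1],(450,300)),cv2.resize(t[150:250,180:280,::-1],(300,300))]))
E
python3 m7.py
```

```text
False
b 30.39 lid x -0.0127 y -0.0001 z 0.0557 F x -0.4 y 0.1 z -2.2 grip 0.22
False
c 31.14 lid x 0.0033 y 0.0005 z 0.0553 F x -8.5 y 0.8 z 2.2 grip 0.217
```

View pics/w5.png

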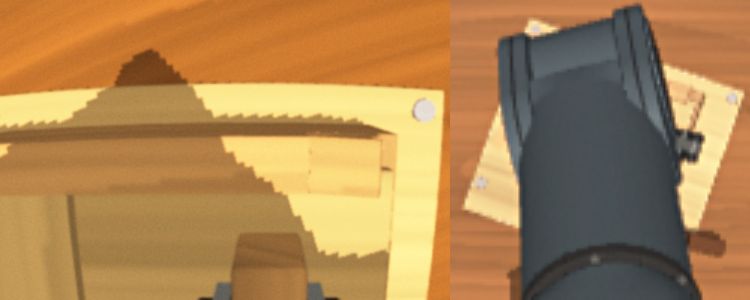

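The lid is under the lips and cover, and it stopped at a reading of x +3.3 mm with 8.5 N on the stop. I press once more to confirm, release, then go to the catch.

```bash
cat > m8.py <<'E'
from m6 import *
print(go(.012,.0553,speed=.03,threshold=22));st("press")
manip.gripper_to(.5)
manip.servo_line([*B(-.035+.003,0,0)[:2],.16-DZ],speed=.25)
ax=B(-.0845,.078,0)[:2]
best=None;q0=manip.read_state()["joint_positions"]
for k in (-1,1,3,-3):
    a0=BA+np.pi+.07+k*np.pi/2
    qs=[manip.ik([*ax,.078-DZ],R(a0+t)) for t in (0,.75,1.5)]+[manip.ik([*ax,.18-DZ],R(a0))]
    print(k,[None if q is None else round(float(q[6]),1) for q in qs])
manip.gripper_to(.45)
E
python3 m8.py
```

```text
True
press 31.47 lid x 0.0030 y 0.0006 z 0.0552 F x -2.5 y 1.0 z 6.8 grip 0.221
-1 [-150.9, -155.2, -121.9, -158.2]
1 [-49.4, -15.8, 3.7, -40.9]
3 [-150.9, -155.2, -121.9, -158.2]
-3 [-49.4, -15.8, 3.7, -40.9]
```

```bash
cat > m9.py <<'E'
from h import *
ax=B(-.0845,.078,0)[:2];a0=BA+np.pi+.07+np.pi/2
s_=lambda m:(lambda s:print(m,round(s["clock"],2),s["eef_pos"],"F",s["wrist_force"],"Tz",round(s["wrist_torque"][2],2),"g",round(s["gripper_width"],3)))(manip.read_state())
manip.move_to([*ax,.18-DZ],R(a0))
print(manip.servo_line([*ax,.080-DZ],speed=.15,threshold=10));s_("down")
manip.gripper_to(0,force=50);s_("grip")
if manip.read_state()["gripper_width"]>.08:
    for t in (.3,.6,.9,1.2,1.47):
        manip.servo_line([*ax,.080-DZ],R(a0+t),speed=.1);s_(t)
    manip.gripper_to(.5);manip.servo_line([*ax,.20-DZ],speed=.2)
    im=manip.snapshot("wrist");sc=manip.snapshot("scene");tp=manip.snapshot("top");s_("end")
    cv2.imwrite("pics/w6.png",np.hstack([cv2.resize(im[:,:,::-1],(400,300)),cv2.resize(sc[160:280,250:410,::-1],(400,300))]))
E
python3 m9.py
```

```text
False
down 34.66 [0.4935 0.0345 0.044 ] F [ 0.2176 -0.5807 -0.6008] Tz -0.0 g 0.449
grip 34.99 [0.493  0.0344 0.0445] F [-3.3192  0.7021  7.8478] Tz 0.01 g 0.156
0.3 35.44 [0.4933 0.0345 0.0445] F [-2.5318  0.7437  6.8841] Tz -0.02 g 0.149
0.6 35.89 [0.4935 0.0346 0.0445] F [-2.7569  1.432   6.0683] Tz -0.07 g 0.157
0.9 36.34 [0.4937 0.0347 0.0445] F [-1.2955  1.2644  5.3629] Tz -0.02 g 0.157
1.2 36.79 [0.4939 0.0349 0.0445] F [-0.6108  0.9402  4.4163] Tz 0.1 g 0.154
1.47 37.21 [0.494  0.0351 0.0445] F [-0.7182  3.2782  6.2001] Tz 0.14 g 0.153
end 38.5 [0.4924 0.034  0.1623] F [-0.2318  0.9815  0.0244] Tz -0.0 g 0.498
```

View pics/w6.png

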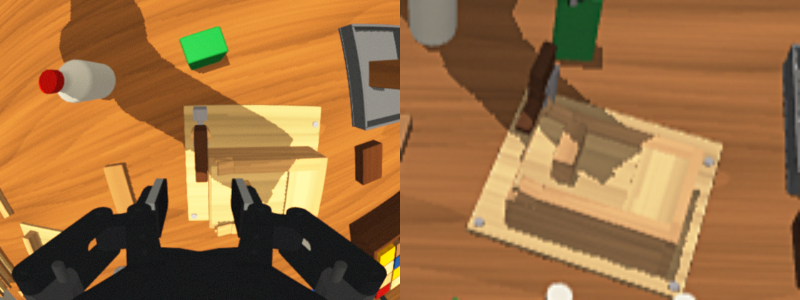

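The last picture shows the blade lying across the mouth (wrist (200,150)) behind the closed lid, the arm clear, and the offcut in the tray. I hand in.

```bash
python3 -c "
from plant import manip
manip.dwell(.3);print(manip.read_state()['clock']);print(manip.sign_off())"
```

```text
38.8
the job is handed in; nothing more can be done
None
```

The job is done and handed in at 38.8 s of the 72 s. The offcut stands in the scrap tray, the wide lid is slid fully home under the lips and cover, and the catch is turned across the mouth behind it.

**Checks that passed:**
- **Lid:** it stopped against the end wall twice, at a reading of about x +3 mm. The catch blade also passed behind its tail.
- **Catch:** I turned it 1.47 rad, past the 1.1 detent, and the last picture shows the blade square across the mouth. The arm was clear of everything.
- **Bystanders:** nothing looked disturbed in the pictures, but I made no measured check of the bottles, tin, wood pieces or narrow lid.

**What failed or disagreed:**
- **Fingertip height:** the first grasp of the offcut closed on air. The pictures and a touch on the offcut's top showed the real fingertips about 36.5 mm above the reported TCP. I corrected all later heights by that amount, and the lid's touch on the ledges agreed to about 1 mm.
- **Home position:** the +3 mm reading probably means my estimate of the box's position along its x was about 3 mm short, since the wing looked shifted by the same amount. I did not measure the lid's final position again with a camera.
- **Catch joint:** its final angle was judged from the turn I made and one picture, because the joint value cannot be read.

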